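Roll the tea tin to its place on the tray

TASK

The tea tin lies on its side on the round cork tray. Push it along with the fingertips on its top, so that it rolls across the tray and comes to rest midway between the two dark wooden bars let into the cork, parallel to them. Do not grip, lift or drag it, keep the fingertips above half its height whenever they touch it, and leave the cups and the aluminium box where they stand.

Things in the scene. Friction and masses are not known exactly. Their poses are not given: they have to be found in the camera images.
- tin: metal tea tin, a cylinder 70 mm across, 120 mm long (a bar pull on one end adds 7 mm), lying on its side on the tray; 0.2-0.4 kg. Origin: on its axis at mid-length, 35 mm above the tray top. y: the tin's axis; x, z turn as it rolls (z up at the start). Slight rolling resistance: at a few cm/s it stops within about 1 cm. Rolled by a fingertip pressing its top, it moves half as far as the tip.
- tray: fixed round tray, 410 mm across, flat cork face 12 mm above the table. Origin: centre of its underside. Its level x axis points from the centre to the tin's place between the bars; the tin starts on the other side of the centre, 105 to 175 mm from the place, its axis within 0.06 rad of square to x. The tray may be turned any way round.
- place (a point): the tin's place: point on the tray's top face midway between the two dark wooden bars inlaid in the cork, 75 mm from the tray's centre. Axes as the tray's: x across the bars, y along them. The bars are flush, 150 mm long and 8 mm wide, their centre lines 48 mm either side of this point.
- cup_a: porcelain cup on its own saucer (one piece), saucer 124 mm across, 72 mm high. Origin: centre of the underside. Bystander.
- cup_b: another such porcelain cup and saucer, same size. Origin: centre of the underside. Bystander.
- box: aluminium box with a grooved sliding lid, shut, 130 x 85 x 54 mm (x, y, z). Origin: centre of the underside. Bystander.
- samovar: fixed steel samovar with brass foot and tap, 403 mm high, 240 mm across (300 mm over its handles); tap reaches 165 mm out along its -y at 75 to 155 mm height. Origin: centre of the underside. Outside the tray; keep clear of it.
Mind the look-alikes: they are no part of the job. What is shaped like the tin but orange, red or yellow is not meant.

How it is judged:
By the outcome, as a careful person would: the job done as asked, in the order asked, and still so for the second after the job is handed in, with the robot touching nothing.
It also fails if it takes over 67 s, if anything falls off the work surface, if the arm or the gripper's body presses on something with over 40 N, if the wrist force passes 120 N, or if a joint passes its speed limit or range.

ROBOT

A 7-joint arm with a two-finger parallel gripper is mounted at the origin on the work surface. World frame = base frame: x ahead of the robot, y to its left, z up, the work surface at z = 0. Lengths are in m, angles in rad, forces in N, time in s.
With the tool pointing down it reaches from about 0.35 to 0.9 m from the base axis. Payload 19.9 kg.
Tool frame: the origin (TCP) lies on the centre line of the jaws, within the pads' length; the fingertips stand bot.tcp_to_tips ahead of it and the grasp point (between the pads) lies 3 mm ahead of it (bot.tcp_to_tips is the distance from the TCP to the fingertips, in m); y points along the fingers, z is the direction in which the jaws open and shut, and the axes are right-handed (so a half turn about y gives the same grasp; the last joint's range is limited). The gripper opens to 94 mm and grips with 3 to 60 N. Pads are 16 mm wide; open, the fingers measure 119 mm over their backs; the gripper's body (75 mm by 177 mm) begins 78 mm behind the grasp point.
Start: joints at [-1.226, 0.417, -0.01, 1.614, 0.005, 1.111, -0.053], TCP at [0.236, 0.579, 0.227] pointing down, gripper open.
Joint ranges: [-2.81, 2.81], [-0.39, 2.02], [-1.27, 1.25], [0.06, 2.57], [-1.19, 4.33], [0.19, 2], [-2.82, 2.82]. Speed limits (rad/s): [1.89, 1.89, 2.39, 2.39, 3.01, 3.01, 3.01].

INTERFACE

Orientations are given as a unit quaternion [w, x, y, z].
In Python, from plant import bot, solver, optics, job gives the robot as it stands. Calls block until the motion is done:
- bot.movep(position, orientation): joint-space move of the TCP to a pose.
- bot.move_straight(position, frame=None, speed=0.15, force_limit=None): straight line of the TCP; frame=None keeps the orientation; speed is the mean speed in m/s. With force_limit (N) it stops when the force on the tool has changed by that much, and returns True; else False.
- bot.set_joints(angles): joint-space move.
- bot.command_gripper(opening, grip_force=None): opening from 0.0 (shut) to 1.0 (fully open); grip_force is the grip in N (None keeps the last); returns when the fingers have stopped.
- bot.hold(seconds).
- solver.solve_ik(position, orientation): joint angles nearest the present ones, or None.
- optics.capture(name): name is "scene" or "top" or "wrist"; returns (picture, depth): 400x640x3 uint8, red, green, blue; 400x640 float32, m along the optical axis (not along the pixel's ray), 0 where there is no reading.
- optics.calibration(name): a dict with "K" (3x3 intrinsics, pixels), "k1" (the pictures are not rectified: a ray, as slopes to the right and down, at radius r is drawn at 1 + k1 r^2 times it, then the intrinsics apply), "R" (3x3) and "t" (3): a world point X has camera coordinates R X + t. Camera axes: x right, y down, z forward; pixel columns grow to the right and rows downward; lengths in m; the calibration is good to about 2 mm. A picture is of the moment at which its call begins: read the wrist's pose just before it. calibration takes no time and is no camera call; for the wrist camera it gives the pose at the moment of the call.
A pose or a line that the arm cannot do raises bot.IKError and nothing moves.
- job.close_job(): hands the job in, once; it reports no verdict.
Readings, each from a call of its own:
- bot.current_clock(): time.
- bot.current_joint_positions(): joint angles.
- bot.current_qvel(): joint speeds.
- bot.current_tau(): joint torques, N m.
- bot.current_tcp_pos(): TCP position.
- bot.current_ee_rot(): TCP orientation.
- bot.current_force(): force on the tool from outside, world axes, zero at the start.
- bot.current_torque(): the same for the moment, N m.
- bot.current_opening(): opening from 0.0 (shut) to 1.0 (fully open).
Only numpy, scipy, OpenCV 4.12 (cv2) and the standard library are available. Lean on these libraries where they do the work, as an engineer would, in place of code of your own. Each camera call takes 0.05 s, during which the arm holds its last target.

## Working session

There is one attempt and no reset: what is moved stays moved. The work goes in short steps, each a Python script; the robot and the scene stay as the last script left them, time stands still between calls to the robot, and variables do not carry over. Pictures are saved under pics/ and viewed, and the job is handed in when it is done.

```bash
ls; mkdir -p pics; python3 - <<'E'
from plant import bot, solver, optics, job
import cv2, numpy as np
print(bot.current_clock(), bot.tcp_to_tips, bot.current_tcp_pos(), bot.current_ee_rot(), bot.current_opening())
for n in ("scene","top"):
    p,d=optics.capture(n)
    cv2.imwrite(f"pics/{n}0.png",p[:,:,::-1]); np.savez(f"{n}0.npz",p=p,d=d,**{k:np.array(v) for k,v in optics.calibration(n).items()})
    print(n,{k:np.round(v,4).tolist() for k,v in optics.calibration(n).items()})
print(bot.current_clock())
E
```

```text
pics
0.0 0.022 [0.23561605 0.57850281 0.22681736] [-0.69349308  0.69435857 -0.13595705  0.13582789] 0.9964295926922118
scene {'K': [[437.2129, 0.0, 322.3937], [0.0, 437.2129, 203.282], [0.0, 0.0, 1.0]], 'k1': 0.0027, 'R': [[0.7979, 0.6028, 0.0021], [0.4932, -0.6507, -0.5773], [-0.3467, 0.4617, -0.8165]], 't': [-0.3141, -0.1787, 1.5409]}
top {'K': [[431.6864, 0.0, 327.117], [0.0, 431.6864, 198.2046], [0.0, 0.0, 1.0]], 'k1': 0.0037, 'R': [[0.0286, -0.9996, -0.0055], [-0.9931, -0.0278, -0.1143], [0.1141, 0.0088, -0.9934]], 't': [-0.0303, 0.429, 1.7612]}
0.1
```

View pics/scene0.png

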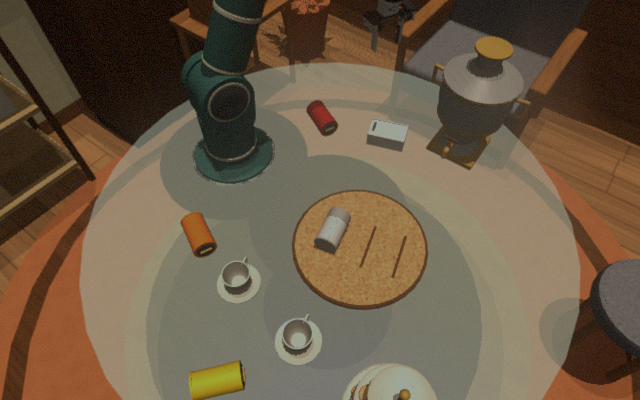

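View pics/top0.png

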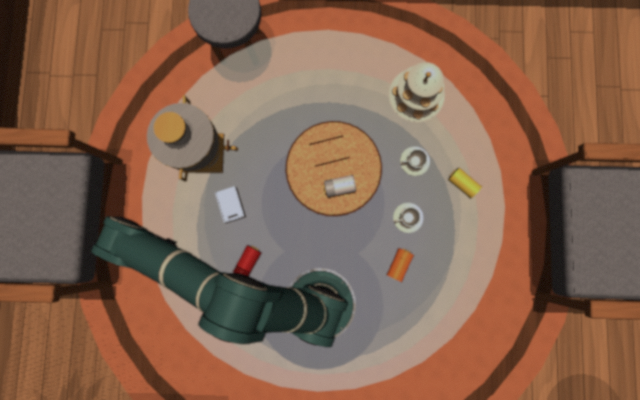

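The cork tray is at about (360,247) in the scene picture and (334,168) in the top one. Four things are tin-shaped: the silver and white one on the tray (scene (333,229), top (340,187)), red (scene (321,117)), orange (198,233) and yellow (217,379). Only the silver one is uncoloured and on the tray, so I take it as the tin. I'll enlarge to confirm and measure.

```bash
cat > util.py <<'E'
import numpy as np, cv2
def load(n):
    z=np.load(n+".npz"); return z['p'],z['d'],{k:z[k] for k in('K','k1','R','t')}
def rays(uv,c):
    uv=np.asarray(uv,float).reshape(-1,2)
    K=c['K']; k1=float(c['k1'])
    # picture = ray*(1+k1 r^2): OpenCV model
    xy=cv2.undistortPoints(uv.reshape(-1,1,2),K,np.array([k1,0,0,0.])).reshape(-1,2)
    d=np.c_[xy,np.ones(len(xy))]@c['R']      # R^T d
    o=-c['R'].T@c['t']
    return o,d
def onplane(uv,c,z):
    o,d=rays(uv,c); s=(z-o[2])/d[:,2]; return o+d*s[:,None]
def proj(X,c):
    X=np.asarray(X,float).reshape(-1,3)
    r,_=cv2.Rodrigues(c['R']); return cv2.projectPoints(X,r,c['t'],c['K'],np.array([float(c['k1']),0,0,0]))[0].reshape(-1,2)
E
python3 - <<'E'
from util import *
for n,(x0,y0,w,h),s in(("scene0",(285,180,150,130),5),("top0",(275,110,160,120),5)):
    p,d,c=load(n)
    cv2.imwrite(f"pics/{n}_crop.png",cv2.resize(p[y0:y0+h,x0:x0+w,::-1],None,fx=s,fy=s,interpolation=cv2.INTER_CUBIC)[:600])
    hsv=cv2.cvtColor(p,cv2.COLOR_RGB2HSV)
    m=cv2.inRange(hsv,(8,90,60),(25,255,255))
    nl,l,st,ce=cv2.connectedComponentsWithStats(m)
    uv=(360,247) if n[0]=='s' else (334,168)
    # tray: component nearest uv, hull
    i=[i for i in range(1,nl) if st[i,4]>1500]
    i=min(i,key=lambda i:np.hypot(*(ce[i]-uv)))
    cn=max(cv2.findContours((l==i).astype(np.uint8),0,1)[0],key=len)
    h=cv2.convexHull(cn).reshape(-1,2).astype(float)
    P=onplane(h,c,0.012)[:,:2].astype(np.float32)
    (cx,cy),r=cv2.minEnclosingCircle(P); e=cv2.fitEllipse(P)
    print(n,st[i],"circle",cx,cy,r,"ellipse",e)
E
```

```text
scene0 [  292   190   136   119 11732] circle 0.5652321577072144 -0.04331617429852486 0.20490902662277222 ellipse ((0.5652146935462952, -0.043383583426475525), (0.40674030780792236, 0.4086655080318451), 29.577463150024414)
top0 [ 286  121   96   95 6630] circle 0.5611072182655334 -0.040256764739751816 0.20185492932796478 ellipse ((0.5612988471984863, -0.040167924016714096), (0.40150880813598633, 0.4027891755104065), 86.85730743408203)
```

View pics/scene0_crop.png

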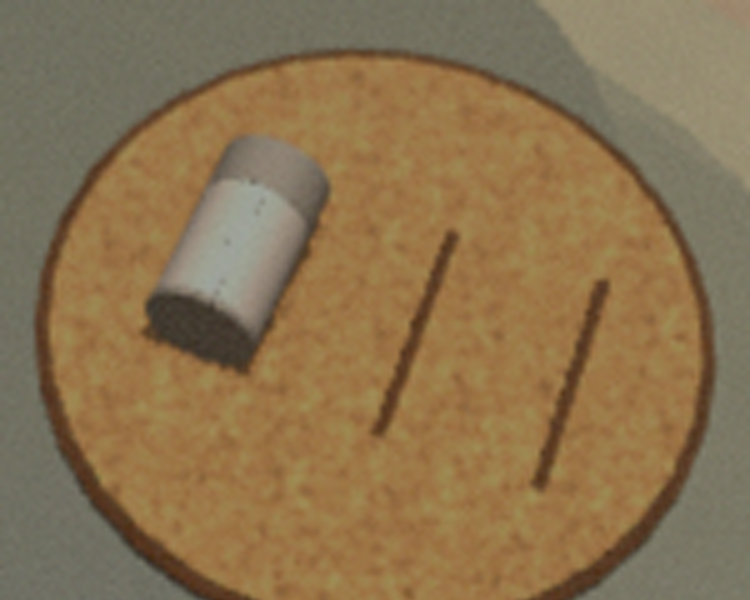

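View pics/top0_crop.png

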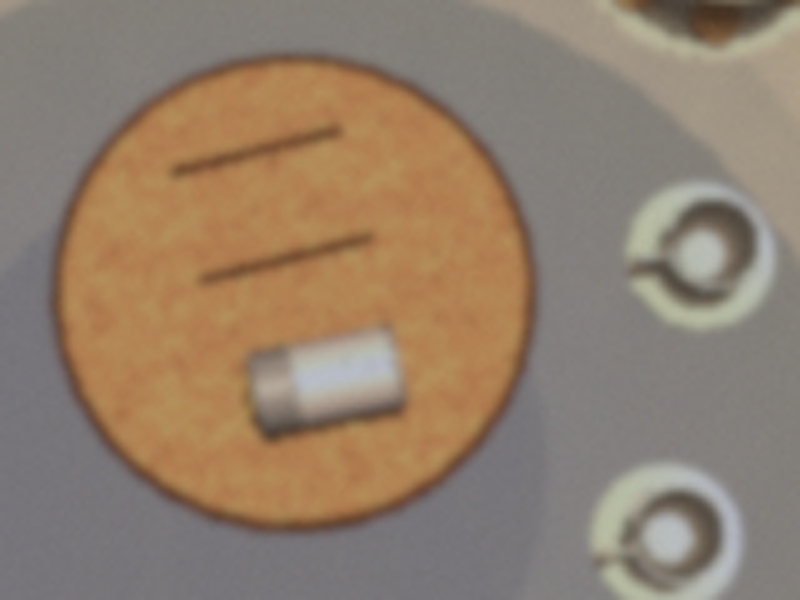

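Crops: the tin has a white body with a grey lid, silver with no orange, red or yellow. It lies left of bar 1 in the scene picture, crop (240,250). The bars run (453,232)-(378,433) and (603,282)-(540,488) in the scene crop. I'll get a rough place and direction from these, then look closer with the wrist camera.

```bash
python3 - <<'E'
from util import *
p,d,c=load("scene0")
f=lambda x,y:(x/5+285-.4,y/5+180-.4)
B=onplane([f(453,232),f(378,433),f(603,282),f(540,488)],c,.012)
p,d,c2=load("top0")
g=lambda x,y:(x/5+275-.4,y/5+110-.4)
B2=onplane([g(172,172),g(341,129),g(203,279),g(371,237)],c2,.012)
for b in(B,B2):
    print(b.round(4)); print("place",b.mean(0), "len",np.linalg.norm(b[0]-b[1]),np.linalg.norm(b[2]-b[3]))
    for i in(0,2):
        v=b[i]-b[i+1]; print(np.degrees(np.arctan2(v[1],v[0])))
# tin top line approx from top view: centre
print("tin",onplane([g(325,383)],c2,.06), onplane([(333,229)],c,.06))
E
python3 - <<'E'
from plant import bot,solver,optics
import numpy as np
print({k:np.round(v,4).tolist() for k,v in optics.calibration("wrist").items()})
from scipy.spatial.transform import Rotation as R
q=bot.current_ee_rot(); print(R.from_quat([q[1],q[2],q[3],q[0]]).as_matrix().round(3))
E
```

```text
[[ 0.5693  0.0383  0.012 ]
 [ 0.6101 -0.1041  0.012 ]
 [ 0.6618  0.0632  0.012 ]
 [ 0.7037 -0.0771  0.012 ]]
place [ 0.6362399  -0.01991467  0.012     ] len 0.14808438481224845 0.14642694253223257
105.98908949526754
106.65175061653166
[[ 0.6595  0.0651  0.012 ]
 [ 0.7006 -0.0768  0.012 ]
 [ 0.5684  0.036   0.012 ]
 [ 0.6082 -0.1044  0.012 ]]
place [ 0.63419697 -0.02004005  0.012     ] len 0.14772856643851934 0.14584390246297355
106.1459604473926
105.83395431144612
tin [[ 0.4761209  -0.06784623  0.06      ]] [[ 0.48863779 -0.07401227  0.06      ]]
{'K': [[316.5621, 0.0, 320.2434], [0.0, 316.5621, 194.9752], [0.0, 0.0, 1.0]], 'k1': -0.0545, 'R': [[0.3775, 0.926, -0.0008], [0.8966, -0.3653, 0.2504], [0.2316, -0.0953, -0.9681]], 't': [-0.625, -0.0256, 0.3908]}
[[ 0.926 -0.     0.377]
 [-0.377 -0.001  0.926]
 [ 0.    -1.    -0.001]]
```

```bash
python3 - <<'E'
from util import *
p,d,c2=load("top0")
for n,uv,z in(("samovar top",(171,128),.4),("samovar body",(181,137),.28),("tap",(236,148),.11),("box",(230,204),.054),("cupb/ a",(415,160),.05),("cup",(408,217),.05)):
    print(n,onplane([uv],c2,z).round(3), "depth",d[uv[1],uv[0]])
p,d,c=load("scene0"); print("foot",onplane([(460,150)],c,0.0), "box",onplane([(388,132)],c,.054),"cups",onplane([(236,272),(298,333)],c,.07))
E
cat > rb.py <<'E'
from plant import bot,solver,optics,job
import numpy as np
from scipy.spatial.transform import Rotation as R
def ori(a):  # tool x at yaw a, y down
    x=np.array([np.cos(a),np.sin(a),0]);y=np.array([0,0,-1.]);z=np.cross(x,y)
    q=R.from_matrix(np.c_[x,y,z]).as_quat(); return np.array([q[3],q[0],q[1],q[2]])
E
python3 - <<'E'
from rb import *
for a in(16.3,196.3,106.3,-73.7):
    print(a,[None if (q:=solver.solve_ik(p,ori(np.radians(a)))) is None else np.round(q,2) for p in([.627,-.02,.305],[.45,-.075,.105],[.66,-.01,.105])])
E
```

```text
samovar top [[0.607 0.505 0.4  ]] depth 1.4373333
samovar body [[0.608 0.512 0.28 ]] depth 1.4382089
tap [[0.611 0.351 0.11 ]] depth 1.7257929
box [[0.392 0.376 0.054]] depth 1.7604198
cupb/ a [[ 0.595 -0.375  0.05 ]] depth 1.8120701
cup [[ 0.359 -0.348  0.05 ]] depth 1.7827593
foot [[0.63158221 0.49420984 0.        ]] box [[0.40404149 0.36583942 0.054     ]] cups [[ 0.36245983 -0.35089422  0.07      ]
 [ 0.60383777 -0.38004948  0.07      ]]
16.3 [array([-0.34,  0.39,  0.44,  1.52, -0.17,  1.27,  1.97]), array([-0.37,  0.33,  0.54,  2.14, -0.25,  0.73,  2.2 ]), array([-0.2 ,  0.62,  0.23,  1.62, -0.17,  0.92,  1.95])]
196.3 [array([-0.54,  0.44,  0.74,  1.53, -0.3 ,  1.29, -1.06]), array([-0.7 ,  0.45,  0.96,  2.15, -0.53,  0.79, -0.68]), array([-0.55,  0.74,  0.77,  1.64, -0.59,  1.01, -0.87])]
106.3 [array([-0.74,  0.56,  1.08,  1.54, -0.51,  1.35, -2.46]), array([-0.78,  0.52,  1.09,  2.15, -0.64,  0.84, -2.15]), array([-0.7 ,  0.9 ,  1.08,  1.64, -0.86,  1.14, -2.25])]
-73.7 [array([-0.5 ,  0.42,  0.66,  1.53, -0.27,  1.28,  0.48]), array([-0.56,  0.38,  0.77,  2.15, -0.39,  0.75,  0.75]), array([-0.43,  0.68,  0.57,  1.63, -0.43,  0.96,  0.58])]
```

```bash
python3 - <<'E'
from rb import *
import cv2
print(bot.current_joint_positions().round(2))
bot.movep([.19,.44,.34],ori(np.radians(-22))); print(bot.current_clock(),np.round(bot.current_joint_positions(),2))
bot.movep([.48,.0,.34],ori(np.radians(16.2))); print(bot.current_clock(),np.round(bot.current_joint_positions(),2))
bot.movep([.627,-.02,.305],ori(np.radians(16.2))); print(bot.current_clock(),np.round(bot.current_joint_positions(),2))
bot.hold(.3)
c=optics.calibration("wrist"); p,d=optics.capture("wrist")
np.savez("wrist1.npz",p=p,d=d,**{k:np.array(v) for k,v in c.items()})
cv2.imwrite("pics/wrist1.png",p[:,:,::-1]); print(bot.current_clock(),bot.current_tcp_pos(),bot.current_force())
E
```

```text
[-1.23  0.42 -0.01  1.61  0.    1.11 -0.05]
0.8667 [-1.21  0.06 -0.01  1.81  0.    1.27 -0.04]
2.775 [-0.79  0.06  0.77  1.83 -0.04  1.27  1.84]
3.4833 [-0.63  0.48  0.88  1.53 -0.38  1.31  2.15]
3.8333 [ 0.62678373 -0.01970447  0.30562872] [ 0.17581064 -0.56037665 -0.76633258]
```

View pics/wrist1.png

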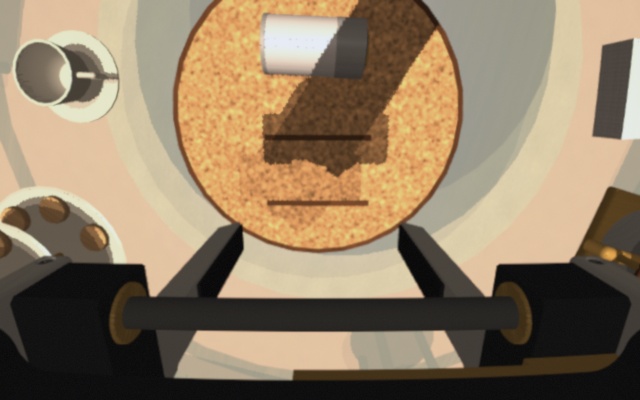

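The wrist view shows the tin at about (315,46), lid (grey) to the right, and the bars at rows 137 and 203, with columns about 264-370. The tray is centred at about (318,105) and the fingers are below it. Now the measurement.

```bash
cat > meas.py <<'E'
from util import *
def heights(d,c):
    v,u=np.mgrid[0:400,0:640]; uv=np.c_[u.ravel(),v.ravel()].astype(float)
    o,dr=rays(uv,c); X=o+dr*d.ravel()[:,None]; return X.reshape(400,640,3)
def tin(p,d,c,box):
    X=heights(d,c); x0,y0,x1,y1=box
    m=np.zeros((400,640),bool); m[y0:y1,x0:x1]=((X[...,2]>.03)&(X[...,2]<.1)&(d>0))[y0:y1,x0:x1]
    m=cv2.morphologyEx(m.astype(np.uint8),cv2.MORPH_OPEN,np.ones((5,5)))
    return m,X
E
python3 - <<'E'
from meas import *
p,d,c=load("wrist1")
m,X=tin(p,d,c,(180,0,460,110)); ys,xs=np.nonzero(m); print("tin mask",xs.min(),xs.max(),ys.min(),ys.max(),m.sum())
print("tray z",np.median(X[100:110,200:240,2]),"tin top z",np.percentile(X[m>0][:,2],[50,98]))
T=X[m>0]
b=c['R']
def side(uv):
    uv=np.array(uv,float); o,dr=rays(uv,c); dr/=np.linalg.norm(dr,axis=1)[:,None]
    n=np.linalg.svd(dr)[2][2]; return o,n
cols=np.arange(275,358,3)
up=[(x,np.nonzero(m[:,x])[0].min()-.5) for x in cols]; lo=[(x,np.nonzero(m[:,x])[0].max()+.5) for x in cols]
print(up[::9],lo[::9])
# refine on gradient? bars
g=cv2.cvtColor(p,cv2.COLOR_RGB2GRAY).astype(float)
def bar(r0,r1,c0,c1):
    out=[]
    for x in range(c0,c1,2):
        col=g[r0:r1,x]; w=np.clip(np.median(col)*.75-col,0,None)
        if w.sum()>0: out.append((x,r0+(w*np.arange(r1-r0)).sum()/w.sum()))
    return np.array(out)
for r in((129,146,268,368),(196,211,272,366)):
    B=bar(*r); P=onplane(B,c,.012); vx,vy,x,y=cv2.fitLine(P[:,:2].astype(np.float32),cv2.DIST_HUBER,0,.01,.01).ravel()
    print("bar",x,y,np.degrees(np.arctan2(vy,vx))%180, "ends",P[0],P[-1])
o,n1=side(up); o,n2=side(lo)
ax=np.cross(n1,n2); ax/=np.linalg.norm(ax)
if ax[1]<0: ax=-ax
if n1@n2<0: n2=-n2
nb=n1+n2; nb/=np.linalg.norm(nb)
# distance of axis from half angle
ha=np.arccos(np.clip(abs(n1@n2),0,1))/2; print("axis dir",ax,np.degrees(np.arctan2(ax[1],ax[0])),"half-angle deg",np.degrees(ha),"dist",.035/np.sin(ha))
# bisecting plane ∩ z=.047
h=np.array([nb[0],nb[1]]); k=nb@o-nb[2]*.047; 
print("axis line: n=",h/np.linalg.norm(h),"off",k/np.linalg.norm(h), "angle",(np.degrees(np.arctan2(h[1],h[0]))+90)%180)
# depth: fit top points
top=T[T[:,2]>np.percentile(T[:,2],60)]; print("top pts mean",top.mean(0))
Q=T[:,:2]; print("extent along 106:", [(Q@np.array([np.cos(np.radians(106.2)),np.sin(np.radians(106.2))])).min(),(Q@np.array([np.cos(np.radians(106.2)),np.sin(np.radians(106.2))])).max()])
cv2.imwrite("pics/crop1.png",cv2.resize(p[0:230,220:420,::-1],None,fx=2.6,fy=2.6,interpolation=cv2.INTER_CUBIC))
E
```

```text
tin mask 260 369 13 78 6403
tray z 0.012053866081971176 tin top z [0.07736204 0.0825534 ]
[(np.int64(275), np.float64(13.5)), (np.int64(302), np.float64(14.5)), (np.int64(329), np.float64(16.5)), (np.int64(356), np.float64(17.5))] [(np.int64(275), np.float64(74.5)), (np.int64(302), np.float64(74.5)), (np.int64(329), np.float64(73.5)), (np.int64(356), np.float64(78.5))]
bar 0.5872934 -0.025300166 106.06751 ends [ 0.60884126 -0.10065815  0.012     ] [0.57079519 0.03216183 0.012     ]
bar 0.68579125 -0.021432253 106.1141 ends [ 0.70034105 -0.07188982  0.012     ] [0.66247803 0.05921296 0.012     ]
axis dir [-0.22234929  0.97270672  0.06635087] 102.87591521293218 half-angle deg 4.6078001724148665 dist 0.4356776488546175
axis line: n= [0.9719565 0.2351607] off 0.45269666200629777 angle 103.60109562091867
top pts mean [ 0.48218455 -0.06721042  0.08073257]
extent along 106: [np.float64(-0.2633055391980062), np.float64(-0.1336998687478011)]
```

View pics/crop1.png

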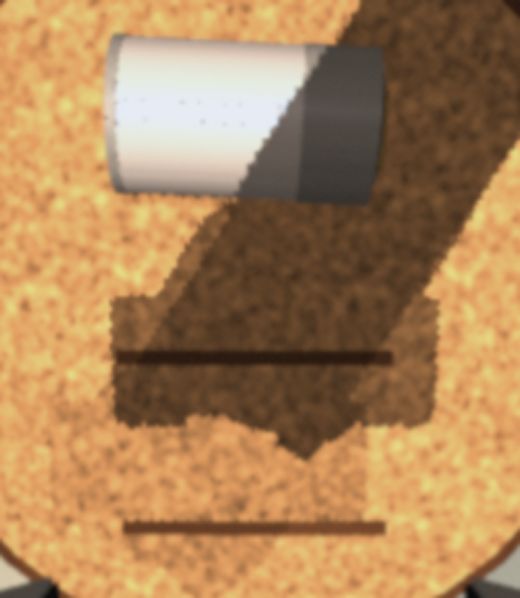

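```bash
cat >> meas.py <<'E'
from scipy.optimize import least_squares
A0=np.radians(106.09); E=np.array([np.cos(A0-np.pi/2),np.sin(A0-np.pi/2)]); N=np.array([np.cos(A0),np.sin(A0)])
def fit(T):
    """T points on mantle; returns (e offset at n0, n-mid, yaw err rad of axis vs bars, zc)"""
    s=T[:,:2]@E; n=T[:,:2]@N; lo,hi=np.percentile(n,[.5,99.5]); n0=(lo+hi)/2
    k=(n>lo+.008)&(n<hi-.008); 
    def f(q): # axis: s=q0+q1*(n-n0), z=q2
        return np.hypot((s-q[0]-q[1]*(n-n0))[k]*np.cos(np.arctan(q[1])),T[k,2]-q[2])-.035
    r=least_squares(f,[np.median(s),0,.047],loss='soft_l1',f_scale=.002)
    # e grows with n -> axis turned clockwise => yaw = -q1
    return r.x[0],n0,-np.arctan(r.x[1]),r.x[2],np.sqrt(np.mean(r.fun**2)),hi-lo
E
python3 - <<'E'
from meas import *
p,d,c=load("wrist1")
m,X=tin(p,d,c,(180,0,460,110)); m=cv2.erode(m,np.ones((3,3)))
r=fit(X[m>0]); print(np.round(r,4))
print("world centre",r[0]*E+r[1]*N, "left to go",.6051-r[0])
for n,b in(("scene0",(300,195,362,262)),("top0",(315,170,365,205))):
    p,d,c=load(n); m,X=tin(p,d,c,b); m=cv2.erode(m,np.ones((3,3)));print(n,m.sum(), np.round(fit(X[m>0]),4))
# edges of white/lid silhouettes via image: upper edge rows from gradient
p,d,c=load("wrist1"); g=cv2.cvtColor(p,cv2.COLOR_RGB2GRAY).astype(float)
E
```

```text
[ 0.4447 -0.1987 -0.0518  0.0463  0.0008  0.1198]
world centre [ 0.48230762 -0.06765159] left to go 0.16043498944207552
scene0 767 [ 0.4448 -0.2043 -0.0466  0.0455  0.0019  0.1173]
top0 374 [ 0.4416 -0.1988 -0.0422  0.0468  0.0037  0.1116]
```

The fit gives the tin at (0.482,-0.068), yawed -0.05 rad to the bars, with 160 mm to go. Its fitted axis height of 0.046 and length of 0.120 match the description, and the bars come out 95.7 mm apart (96 stated). First stroke: two fingers spread along the axis, light pressure on top, with a small corrective turn.

```bash
cat >> rb.py <<'E'
from meas import *
def look(name, tcp=None, yaw=16.09, z=None):
    bot.hold(.15)
    c=optics.calibration("wrist"); p,d=optics.capture("wrist")
    np.savez(name+".npz",p=p,d=d,**{k:np.array(v) for k,v in c.items()}); cv2.imwrite(f"pics/{name}.png",p[:,:,::-1])
    return p,d,{k:np.array(v) for k,v in c.items()}
def tinw(p,d,c):
    """tin from height map, anything on tray 30..90 mm high within the tray and behind fingers"""
    X=heights(d,c); P=np.array([.563,-.042])
    m=((X[...,2]>.03)&(X[...,2]<.088)&(d>0)&(np.hypot(X[...,0]-P[0],X[...,1]-P[1])<.2)).astype(np.uint8)
    m=cv2.morphologyEx(m,cv2.MORPH_OPEN,np.ones((5,5))); n,l,st,ce=cv2.connectedComponentsWithStats(m)
    i=1+np.argmax(st[1:,4]); m=cv2.erode((l==i).astype(np.uint8),np.ones((3,3))); return fit(X[m>0]),st[i]
def stroke(cen,yaw0,yaw1,b0=.011,b1=.011,speed=.06,F=6.,zs=.108):
    """cen: tin centre xy; yaw deg tool. press and roll tin by (b0+b1)"""
    ym=np.radians((yaw0+yaw1)/2); h=np.array([np.cos(ym),np.sin(ym)])
    a=np.array(cen)-b0*h; e=np.array(cen)+(b0+2*b1)*h
    bot.move_straight([*a,.118],ori(np.radians(yaw0)),speed=.15)
    hit=bot.move_straight([*a,.100],None,speed=.02,force_limit=F)
    z=bot.current_tcp_pos()[2]; f0=np.round(bot.current_force(),1)
    bot.move_straight([*e,z],ori(np.radians(yaw1)),speed=speed)
    f1=np.round(bot.current_force(),1); z1=bot.current_tcp_pos()[2]
    bot.move_straight([*e,.118],None,speed=.06)
    print("hit",hit,"z",round(z,4),round(z1,4),"F",f0,f1,"t",bot.current_clock())
E
python3 - <<'E'
from rb import *
bot.set_joints([-0.34,.39,.44,1.52,-.17,1.27,1.97])
bot.command_gripper(.7)
cen=np.array([.4823,-.0677]); y=16.09-2.97
h=np.array([np.cos(np.radians(y)),np.sin(np.radians(y))])
bot.movep([*(cen-.011*h),.16],ori(np.radians(y)))
print(np.round(bot.current_joint_positions(),2),bot.current_force().round(2),bot.current_clock())
bot.move_straight([*(cen-.011*h),.125],None,speed=.1)
p,d,c=look("w2"); print(bot.current_tcp_pos(),bot.current_clock())
E
```

```text
[-0.33  0.26  0.47  2.05 -0.15  0.87  2.03] [0.56 0.22 0.24] 5.9667
[ 0.4720221  -0.07017663  0.12559003] 6.6667
```

View pics/w2.png

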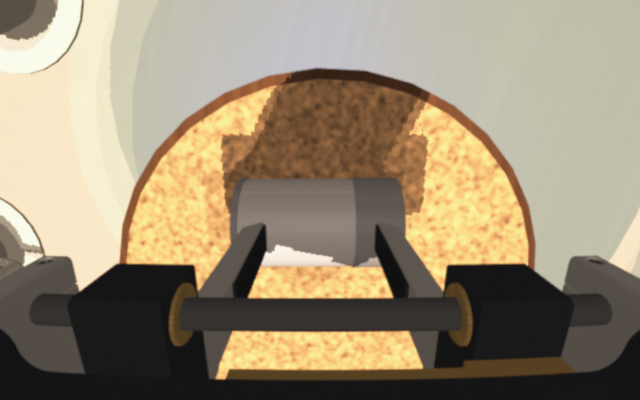

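The fingertips, at (262,228) and (380,228), sit centred over the tin, which spans columns 233-406. I'll make the first stroke and then look.

```bash
python3 - <<'E'
from rb import *
stroke([.4823,-.0677],13.12,15.0)
t=bot.current_tcp_pos(); h=np.array([*E,0])
bot.move_straight(t+.11*h+[0,0,.10],ori(np.radians(16.09)),speed=.25)
p,d,c=look("w3"); r,st=tinw(p,d,c); print(np.round(r,4),st,"centre",r[0]*E+r[1]*N,bot.current_clock())
E
```

```text
hit True z 0.1037 0.1038 F [-1.   0.8  8.3] [0.1 0.  6. ] t 8.8917
[ 0.466  -0.2007 -0.0272  0.0463  0.0007  0.1174] [  250    23   140    79 10193] centre [ 0.50334823 -0.06368699] 9.8417
```

View pics/w3.png

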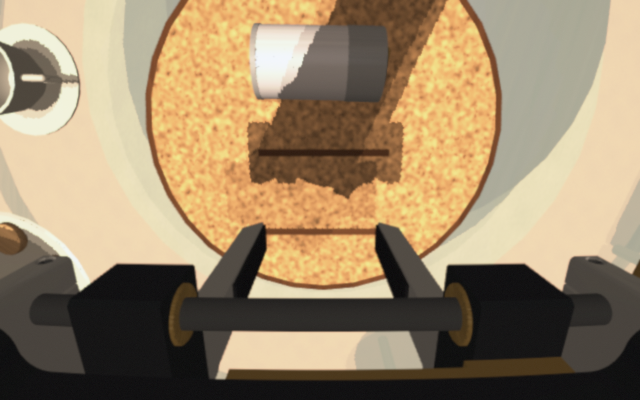

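The tin rolled 21.3 mm as predicted and the yaw halved to -0.027 rad. The picture shows it at (320,62), ahead of bar 1 (row 152). I'll continue with three strokes.

```bash
python3 - <<'E'
from rb import *
cen=np.array([.50335,-.0637])
bot.move_straight([*(cen-.011*E),.135],ori(np.radians(14.53)),speed=.25)
stroke(cen,14.53,16.6); cen=cen+.0215*np.array([np.cos(np.radians(15.5)),np.sin(np.radians(15.5))])
for i in range(2):
    stroke(cen,16.09,16.09); cen=cen+.0215*E
t=bot.current_tcp_pos(); h=np.array([*E,0])
bot.move_straight(t+.08*h+[0,0,.10],ori(np.radians(16.09)),speed=.25)
p,d,c=look("w4"); r,st=tinw(p,d,c); print(np.round(r,4),st,"centre",r[0]*E+r[1]*N,"exp",cen,"to go",.6051-r[0],bot.current_clock())
E
```

```text
hit True z 0.1036 0.1038 F [-0.7  0.6 10.4] [0.3 0.8 6.6] t 12.8583
hit True z 0.1036 0.1038 F [-1.2  0.8  8.9] [-0.6  2.   7. ] t 15.1333
hit True z 0.1036 0.1039 F [-0.7  1.2  9.9] [0.2 2.  8. ] t 17.4083
[ 0.5323 -0.2011  0.0021  0.0463  0.0007  0.1169] [ 252   60  136   74 9520] centre [ 0.56714403 -0.04572971] exp [ 0.56538364 -0.04603706] to go 0.07284624556388197 18.275
```

View pics/w4.png

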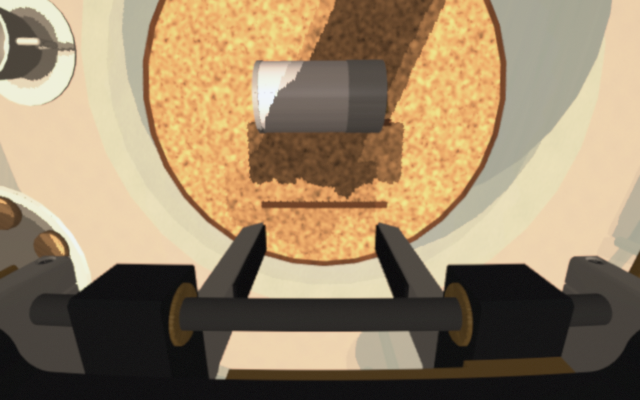

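The yaw is now 0.002 rad with 72.8 mm to go. The tin is at (320,96), covering bar 1, and bar 2 is at row 204. Three more strokes, then I'll look.

```bash
python3 - <<'E'
from rb import *
cen=np.array([.56714,-.04573])
bot.move_straight([*(cen-.011*E),.135],ori(np.radians(16.09)),speed=.25)
for i in range(3):
    stroke(cen,16.09,16.09); cen=cen+.0221*E
t=bot.current_tcp_pos(); h=np.array([*E,0])
bot.move_straight(t+.08*h+[0,0,.10],ori(np.radians(16.09)),speed=.25)
p,d,c=look("w5"); r,st=tinw(p,d,c); print(np.round(r,4),st,"centre",r[0]*E+r[1]*N,"exp",cen,"to go",.6051-r[0],bot.current_clock(),np.round(bot.current_joint_positions(),2))
E
```

```text
hit True z 0.1038 0.1039 F [-0.3  0.6  8.4] [-0.2  1.9  5.7] t 21.1833
hit True z 0.1038 0.1038 F [-0.8  1.4  9.5] [0.9 0.9 5.1] t 23.45
hit True z 0.1039 0.1038 F [-1.   0.4  8.8] [1.3 0.8 5.1] t 25.7167
[ 0.5975 -0.201   0.0016  0.0463  0.0007  0.117 ] [ 252   57  138   74 9554] centre [ 0.62978483 -0.02756284] exp [ 0.63084287 -0.02735516] to go 0.007624353302981168 26.5833 [-0.3   0.63  0.42  1.37 -0.26  1.2   1.99]
```

View pics/w5.png

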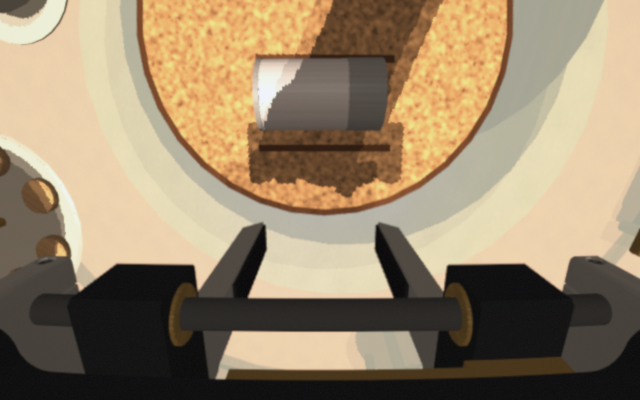

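```bash
cat >> meas.py <<'E'
def bar(p,c,r0,r1,c0,c1):
    g=cv2.cvtColor(p,cv2.COLOR_RGB2GRAY).astype(float); out=[]
    for x in range(c0,c1,2):
        col=g[r0:r1,x]; w=np.clip(np.median(col)*.75-col,0,None)
        if w.sum()>0: out.append((x,r0+(w*np.arange(r1-r0)).sum()/w.sum()))
    P=onplane(out,c,.012)[:,:2]; s=P@E; n=P@N; q=np.polyfit(n-n.mean(),s,1); return q[1],-q[0],n.mean(),len(out)
E
python3 - <<'E'
from meas import *
for nm,b in(("wrist1",(196,211,272,366)),("wrist1",(129,146,268,368)),("w3",(145,160,270,380)),("w4",(198,211,272,378)),("w5",(140,155,266,384))):
    p,d,c=load(nm); print(nm,np.round(bar(p,c,*b),4))
    if nm!="wrist1":
        e=(np.array([[b[2]-15,0]]))
        row=(b[0]+b[1])//2
# bar2 ends in w5
p,d,c=load("w5"); g=cv2.cvtColor(p,cv2.COLOR_RGB2GRAY); print(g[147,250:270],g[147,380:400])
print((onplane([(259.5,147.5),(389.5,147.5)],c,.012)[:,:2]@N).round(4))
E
```

```text
wrist1 [ 6.531e-01  8.000e-04 -1.949e-01  4.700e+01]
wrist1 [ 5.572e-01  1.300e-03 -1.964e-01  5.000e+01]
w3 [ 5.572e-01  8.000e-04 -1.949e-01  5.500e+01]
w4 [ 6.534e-01 -2.600e-03 -1.958e-01  5.300e+01]
w5 [ 6.533e-01  7.000e-04 -1.962e-01  5.900e+01]
[111 120 129 135 137 135 128 115  83  50  34  33  32  34  32  33  33  31
  34  33] [ 49  47  49  48  48  48  49  48  50  65  98 118 118 114 113 111 112 111
 111 107]
[-0.2699 -0.1213]
```

The bars measure the same in every view (place at e = 0.6052 along the tray's x axis). The tin is 5 mm off along the bars, which is well inside their length. The last short stroke is 7.6 mm.

```bash
python3 - <<'E'
from rb import *
cen=np.array([.62978,-.02756])
bot.move_straight([*(cen-.004*E),.135],ori(np.radians(16.09)),speed=.25)
stroke(cen,16.09,16.09,b0=.0038,b1=.0038,speed=.03)
t=bot.current_tcp_pos(); h=np.array([*E,0])
bot.move_straight(t+.09*h+[0,0,.10],ori(np.radians(16.09)),speed=.25)
p,d,c=look("w6"); r,st=tinw(p,d,c); print(np.round(r,4),st,"centre",r[0]*E+r[1]*N,"to go",.6052-r[0],bot.current_clock())
p,d=optics.capture("scene"); cv2.imwrite("pics/scene6.png",p[:,:,::-1]); np.savez("scene6.npz",p=p,d=d,**{k:np.array(v) for k,v in optics.calibration("scene").items()})
E
```

```text
hit True z 0.1042 0.1042 F [-0.2  1.6  8.3] [0.4 1.  5.8] t 29.2417
[ 0.605  -0.2009  0.0024  0.0463  0.0007  0.1171] [ 252   55  139   74 9581] centre [ 0.63693952 -0.02533382] to go 0.00023215920038655025 30.1333
```

View pics/w6.png

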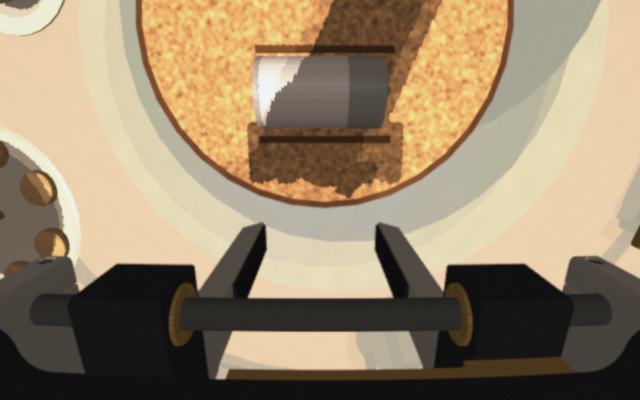

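View pics/scene6.png

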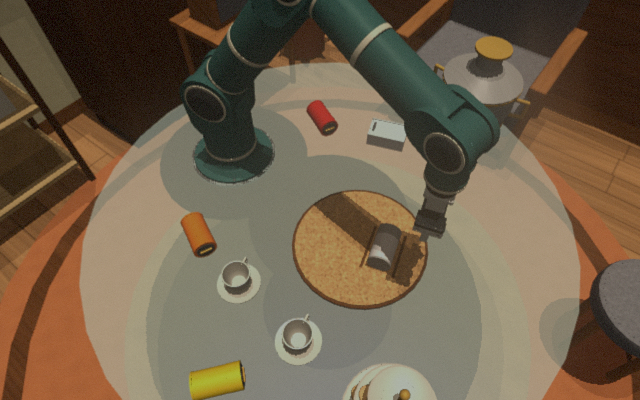

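The wrist picture shows the tin between the bars (rows 49 and 138) and parallel to them. In the scene picture both cups and the box stand where they did. I'll cross-check the position in the scene view, then hand in.

```bash
python3 - <<'E'
from rb import *
p,d,c=load("scene6"); m,X=tin(p,d,c,(355,215,408,280)); m=cv2.erode(m,np.ones((3,3))); print(np.round(fit(X[m>0]),4))
p0=load("scene0")[0]; 
for b in((210,250,265,305),(270,305,325,365),(362,115,412,153)):
    x0,y0,x1,y1=b; print(np.abs(p[y0:y1,x0:x1].astype(int)-p0[y0:y1,x0:x1]).mean())
print(bot.current_force().round(2)); job.close_job(); print(bot.current_clock())
E
```

```text
[ 0.6056 -0.2054 -0.0058  0.0454  0.0019  0.1162]
11.031845730027548
11.186161616161616
16.783508771929824
[-1.5   0.74  0.16]
the job is handed in; nothing more can be done
the job is handed in; nothing more can be done
```

The tea tin is resting midway between the two dark bars and parallel to them, and the job is handed in (just after 30 s of the 67 s allowed). I rolled it there with eight light press-and-roll strokes of the two fingertips on its top, at about 6–10 N. The first two strokes included a slight turn that took out its initial 0.05 rad misalignment.

- **Position across the bars:** the last wrist view put the tin 0.2 mm from midway; the scene view gave 0.4 mm, on the other side.
- **Parallelism:** the tin's axis was within 0.002 rad of the bars in the wrist view and 0.006 rad in the scene view.
- **Position along the bars:** the tin is about 5 mm off the place point in the wrist view, and about 10 mm in the rougher scene view. I left this alone because the tin still lies within the bars' length.
- **Cups and box:** they look unmoved by eye. The pixel comparison did not settle it: the mean differences were 11–17 grey levels, possibly from changed lighting and noise.
- **Contact at the end:** the gripper was clear of everything when I handed in.

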